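# Undo the keeper and draw the bolt of the wall box

### The arm

A 7-joint arm with a two-finger parallel gripper is mounted at the origin on the work surface. World frame = base frame: x ahead of the robot, y to its left, z up, the work surface at z = 0. Lengths are in m, angles in rad, forces in N, time in s.
With the tool pointing down it reaches from about 0.425 to 0.925 m from the base axis. Payload 6.8 kg.
Tool frame: the origin (TCP) lies at the very end of the fingers, on their centre line; the grasp point (between the pads) lies 19 mm behind it; z points along the fingers, y is the line along which they close (so a half turn about z gives the same grasp; the last joint's range is limited). The gripper opens to 85 mm and grips with 20 to 120 N. Pads are 22 mm wide; open, the fingers measure 114 mm over their backs; the gripper's body (76 mm by 85 mm) begins 54 mm behind the grasp point. The pads swing forward as they close: fully open they stand 13 mm farther back than shut.
Start: joints at [1.156, 0.477, 0.022, 1.555, -0.011, 1.109, -0.083], TCP at [0.204, -0.643, 0.231] pointing down, gripper open.
Joint ranges: [-2.96, 2.96], [-0.34, 2.1], [-1.41, 1.46], [0.24, 2.44], [-1.37, 4.51], [0.17, 1.92], [-2.96, 2.96]. Speed limits (rad/s): [2.39, 2.39, 3.14, 3.14, 3.14, 3.14, 3.14].

### API

Orientations are given as a rotation vector (axis times angle).
In Python, from bench import monitor, optics, r gives the robot as it stands.
- The arm moves only by the shell command python3 -m crank 'ROWS' [OPENING] [FORCE]. ROWS is JSON, a list of rows, each a list of 2 entries, a list of its own where there are three numbers: the shift along the tool's x, y, z in cm, then the turn, a rotation vector about the tool's x, y, z in rad. A call has 1 to 5 rows; each row shifts and turns the commanded pose from where the row before left it, along the tool's axes as they then stand; what a row does not reach is not made up. A row lasts 1/10 s, in which the tool goes at most 50 mm and 8.59 degrees, less where a joint would pass 70% of its speed; a pose out of reach is approached as far as the arm can. A call is refused whole if a number of a shift passes 5 or a number of a turn 0.15, either way. A call with a gripper value outside its range is refused whole. OPENING is the finger opening in cm, from 0 to 8.54, set as the call begins (- or left out, the last holds). The fingers move at their own pace and stop on an object; FORCE is the grip in N (left out, the last holds). Time passes only in rows, so rows that do not move let the fingers close. It gives the time, the measured TCP pose, the force, the opening and the grip force at its end, in the units of the state.
- monitor.get_obs(): the state, without advancing time (a new reading comes with each control period).
- optics.grab_frame(name): name is "scene" or "top" or "wrist"; returns (picture, depth): 384x512x3 uint8, red, green, blue; 384x512 float32, m along the optical axis (not along the pixel's ray), 0 where there is no reading.
- optics.camera_model(name): a dict with "vertical_fov" (degrees; the focal length in pixels is half the picture's height over the tangent of half this angle, whatever the lens; pixels are square), "cx", "cy" (the principal point, pixels), "R" (3x3) and "t" (3): a world point X has camera coordinates R X + t; the wrist camera has in their place "hand_eye" (4x4, takes a point from camera to tool coordinates, whose origin is the TCP and whose axes are the flange's). Camera axes: x right, y down, z forward; pixel columns grow to the right and rows downward; lengths in m; the calibration is good to about 2 mm. A picture is of the moment at which its call begins: read the wrist's pose just before it. camera_model takes no time and is no camera call.
- r.hand_in(): hands the job in; it is judged then, once.
The state is a dict: "clock": time; "joints": joint angles; "qvel": joint speeds; "tau": joint torques, N m; "tcp_pos": TCP position; "orientation": TCP orientation; "contact_force": force on the tool from outside, world axes, zero at the start; "moment": the same for the moment, N m; "grip_width": finger opening in m; "gripper_force": force on a finger pad.
Only numpy, scipy, OpenCV 4.12 (cv2) and the standard library are available. Lean on these libraries where they do the work, as an engineer would, in place of code of your own. Each camera call takes 0.05 s, during which the arm holds its last target. There are 200 camera calls.

### The job

The spring door of the black plastic box on the sink ledge is double-latched on the box's top: a swivelling steel keeper bar stands against the rear end of a steel slide bolt. First swing the keeper aside by its thin peg, about a quarter turn to its stop, then draw the bolt all the way back by its thick knob, so that the door springs open. Let go of both and leave the door hanging open.

Things in the scene. Friction and masses are not known exactly. Their poses are not given: they have to be found in the camera images.
- keeper_peg (a point): Upright steel peg, 12 mm across, near the tip of the keeper, a flat 16 x 71 mm steel bar swivelling on top of the black box (180 x 260 mm, 130 mm high). Free from 9 to 52 mm above the box's top; this point is on its axis at 34 mm. Axes turn with the keeper: z up, +y from pivot to tip; the pivot axis lies 45 mm away towards -y.
- bolt_knob (a point): Upright steel knob, 18 mm across, on the slide bolt (flat bar, 14 x 120 mm) on the same box. Free from 12 to 54 mm above the box's top; this point is on its axis at 34 mm. Axes are the box's: z up, +x to the door side, +y along the bolt to its nose. The bolt draws to -y. The staple, 20 mm high, begins 40 mm from the knob's axis to +y; the closed keeper's peg is 85 mm off to -y.
- keeper (a joint): Keeper angle, rad: about 0 = in line with the bolt, tip close to the bolt's rear end, blocking it. Grows anticlockwise from above (the peg moves to bolt_knob -x, away from the door side) to the stop at 1.7; from about 1.1 the bolt is free. Stays where left; about 3 N at the peg.
- bolt (a joint): Bolt travel, m: 0 = home in the door's staple, 0.030 = fully drawn, at its stop. Clear of the staple from about 0.015. Stays where left; friction about 2.5 N.
- door (a joint): Door angle, rad: 0 = shut. Upright 260 x 130 mm barred frame door in the box's +x side, hinged at the end away from the staple. A light spring swings it open to about 1.1 within two seconds once the bolt has left the staple; it needs no pulling.

How it is judged:
By the outcome, as a careful person would: the job done as asked, in the order asked, and still so for the second after the job is handed in, with the robot touching nothing.
It also fails if it takes over 48 s, if anything falls off the work surface, if the arm or the gripper's body presses on something with over 40 N, if the wrist force passes 120 N, or if a joint passes its speed limit or range.

## Working session

There is one attempt and no reset: what is moved stays moved. The work goes in short steps, Python scripts to look and compute and a shell command to move; the robot and the scene stay as the last step left them, time stands still between calls to the robot, and variables do not carry over. Pictures are saved under pics/ and viewed, at most 10 in all, crops included, and the job is handed in when it is done.

```bash
mkdir -p pics; ls; python3 - <<'E'
from bench import monitor, optics, r
import cv2,numpy as np
o=monitor.get_obs();print(o)
np.set_printoptions(precision=4,suppress=True)
for n in("scene","top"):
    p,d=optics.grab_frame(n);cv2.imwrite(f"pics/{n}0.png",p[...,::-1]);np.savez(f"{n}0.npz",p=p,d=d);print(n,optics.camera_model(n))
print(optics.camera_model("wrist"))
a=[cv2.imread(f"pics/{n}0.png") for n in("scene","top")]
cv2.imwrite("pics/both0.png",cv2.resize(np.vstack(a),None,fx=.78,fy=.78))
E
```

```text
pics
{'clock': 0.0, 'joints': array([ 1.15591122,  0.47780485,  0.02233695,  1.5564597 , -0.01148903,
        1.1092924 , -0.08308041]), 'qvel': array([-0.00110171, -0.00044171,  0.00061352, -0.00119552,  0.00017412,
       -0.00122239, -0.00062237]), 'tau': array([ 2.85784099e-04, -5.96443713e+01,  1.60831511e+00, -2.81195247e+01,
        1.25041135e-02,  9.41281964e-03, -3.91506092e-05]), 'tcp_pos': array([ 0.20365128, -0.64292169,  0.230319  ]), 'orientation': array([-3.10292802e+00, -4.79811579e-01,  6.64537123e-04]), 'contact_force': array([0.36343597, 0.75919533, 0.09137267]), 'moment': array([ 0.03168726, -0.06086352, -0.02996162]), 'gripper_force': 0.0, 'grip_width': 0.08553078109470762}
scene {'vertical_fov': 50.170420363970116, 'cx': 253.42131464322435, 'cy': 191.16932892877983, 'R': array([[-0.141 ,  0.99  ,  0.0017],
       [ 0.5321,  0.0773, -0.8432],
       [-0.8349, -0.118 , -0.5377]]), 't': array([ 0.1168, -0.2384,  1.2778])}
top {'vertical_fov': 47.7862147889919, 'cx': 256.48283825663907, 'cy': 193.879729842239, 'R': array([[ 0.0021, -1.    , -0.0061],
       [-0.9906, -0.0012, -0.1365],
       [ 0.1365,  0.0063, -0.9906]]), 't': array([0.0028, 0.6598, 0.741 ])}
{'vertical_fov': 63.37814169745131, 'cx': 257.5394808492009, 'cy': 192.58582917287552, 'hand_eye': array([[ 0.0003, -0.9444, -0.3288,  0.0851],
       [ 1.    ,  0.0005, -0.0006, -0.0005],
       [ 0.0007, -0.3288,  0.9444, -0.1434],
       [ 0.    ,  0.    ,  0.    ,  1.    ]])}
```

View pics/top0.png

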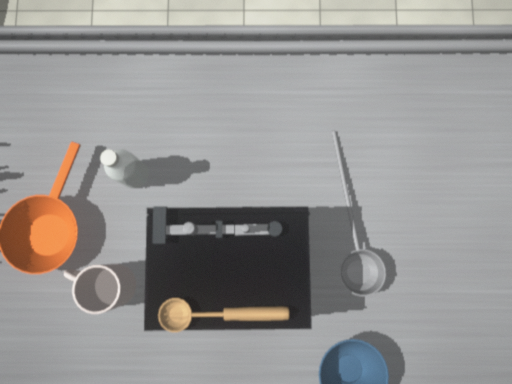

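View pics/scene0.png

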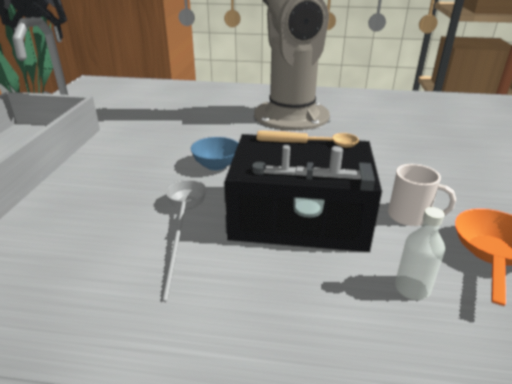

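The top view shows the box at cols 145–310, rows 207–330, with the staple near (160,225), the knob near (188,229), the peg near (245,229) and the pivot near (275,229). The door faces world +x. A wooden ladle lies on the box's robot side at row 314.

```bash
cat > h.py <<'E'
import numpy as np,cv2
from bench import monitor,optics
from scipy.spatial.transform import Rotation as Ro
np.set_printoptions(precision=4,suppress=True)
def cloud(n):
    o=monitor.get_obs();p,d=optics.grab_frame(n);m=optics.camera_model(n)
    f=192/np.tan(np.radians(m["vertical_fov"]/2));v,u=np.mgrid[:384,:512]
    c=np.stack([(u-m["cx"])/f*d,(v-m["cy"])/f*d,d],-1)
    if n=="wrist":
        H=m["hand_eye"];t=c@H[:3,:3].T+H[:3,3]
        X=t@Ro.from_rotvec(o["orientation"]).as_matrix().T+o["tcp_pos"]
    else: X=(c-m["t"])@m["R"]
    return p,d,X
def blobs(X,d,lo,hi,box):
    k=(d>0)&(X[...,2]>lo)&(X[...,2]<hi)&(X[...,0]>box[0])&(X[...,0]<box[1])&(X[...,1]>box[2])&(X[...,1]<box[3])
    n,l,s,c=cv2.connectedComponentsWithStats(k.astype(np.uint8))
    for i in range(1,n):
        if s[i,4]>8:
            q=X[l==i];print(s[i],c[i],"mean",q.mean(0),"min",q.min(0),"max",q.max(0))
E
python3 - <<'E'
from h import *
for n in("top","scene"):
    p,d,X=cloud(n)
    if n=="top":
        b=X[250:290,180:280].reshape(-1,3);print("boxtop z",np.median(b[:,2]))
        for uv in((147,210),(308,210),(147,327),(308,327),(275,229),(160,225),(188,229),(245,229)):print(uv,X[uv[1],uv[0]])
    print(n)
    blobs(X,d,.155,.20,(.3,.75,-.25,.25))
E
```

```text
boxtop z 0.13084667377437736
(147, 210) [0.6216 0.1796 0.1305]
(308, 210) [ 0.635  -0.0941  0.0007]
(147, 327) [0.439  0.1733 0.1289]
(308, 327) [ 0.4398 -0.077   0.129 ]
(275, 229) [ 0.5907 -0.0258  0.1433]
(160, 225) [0.5964 0.1538 0.1482]
(188, 229) [0.5882 0.1038 0.1852]
(245, 229) [0.5883 0.0199 0.1844]
top
[183 222  14  13 143] [189.5105 227.7972] mean [0.5901 0.1022 0.1813] min [0.5819 0.0947 0.1554] max [0.5987 0.1118 0.1875]
[241 224   9   9  57] [244.9474 227.6667] mean [0.5905 0.0201 0.181 ] min [0.5852 0.0143 0.1564] max [0.5961 0.0259 0.1852]
scene
[282 146   8  17 113] [285.6637 153.708 ] mean [0.5955 0.0211 0.1693] min [0.5887 0.0148 0.1553] max [0.5988 0.0268 0.1818]
[330 147  13  20 204] [336.0637 156.2941] mean [0.597  0.1041 0.1715] min [0.5852 0.0954 0.1551] max [0.6013 0.1134 0.1842]
```

```bash
R='[[4.8,-0.6,0],[0,0,-0.078]]'; python3 -m crank '[[[4.8,-0.6,0],[0,0,-0.078]],[[4.8,-0.6,0],[0,0,-0.078]],[[4.8,-0.6,0],[0,0,-0.078]],[[4.8,-0.6,0],[0,0,-0.078]],[[4.8,-0.6,0],[0,0,-0.078]]]' 5 20
python3 -m crank '[[[4.8,-0.6,0],[0,0,-0.078]],[[4.8,-0.6,0],[0,0,-0.078]],[[4.8,-0.6,0],[0,0,-0.078]],[[4.8,-0.6,0],[0,0,-0.078]],[[4.8,-0.6,0],[0,0,-0.078]]]'
python3 -m crank '[[[4.8,-0.6,0],[0,0,-0.078]],[[4.8,-0.6,0],[0,0,-0.078]],[[0,0,0],[0,0,0]]]'
```

```text
clock: 0.7
tcp_pos: [0.4056, -0.5091, 0.2311]
orientation: [2.951, 1.077, 0.0]
contact_force: [-0.1, -0.7, 0.6]
grip_width: 0.0498
gripper_force: 0.0
clock: 1.2
tcp_pos: [0.5394, -0.3093, 0.2312]
orientation: [2.686, 1.629, 0.0]
contact_force: [2.1, 0.3, 0.3]
grip_width: 0.0502
gripper_force: 0.0
clock: 1.5
tcp_pos: [0.5717, -0.2097, 0.2316]
orientation: [-2.539, -1.845, -0.006]
contact_force: [-0.7, 1.1, 0.1]
grip_width: 0.0499
gripper_force: 0.0
```

```bash
python3 -m crank '[[[4.9,-0.45,0],[0,0,-0.08]],[[4.9,-0.45,0],[0,0,-0.08]],[[4.9,-0.45,0],[0,0,-0.08]],[[4.9,-0.45,0],[0,0,-0.074]],[[3.4,0,0],[0,0,0]]]'; python3 -m crank '[[[0,0,0],[0,0,0]],[[0,0,0],[0,0,0]]]'
python3 - <<'E'
from h import *
o=monitor.get_obs();print(o["tcp_pos"],Ro.from_rotvec(o["orientation"]).as_matrix(),o["joints"])
p,d,X=cloud("wrist");cv2.imwrite("pics/w1.png",p[...,::-1])
blobs(X,d,.155,.20,(.5,.75,-.25,.25))
E
```

```text
clock: 2.0
tcp_pos: [0.5917, 0.0134, 0.2314]
orientation: [-2.231, -2.211, -0.002]
contact_force: [1.3, -0.1, 0.3]
grip_width: 0.0501
gripper_force: 0.0
clock: 2.2
tcp_pos: [0.5921, 0.0098, 0.2312]
orientation: [2.235, 2.208, -0.001]
contact_force: [-0.2, -1.8, 0.2]
grip_width: 0.0504
gripper_force: 0.0
[0.5921 0.0098 0.2312] [[ 0.0125  0.9999 -0.0003]
 [ 0.9999 -0.0125 -0.0003]
 [-0.0003 -0.0003 -1.    ]] [ 0.2488  0.3831 -0.4773  1.734   0.197   1.0724 -0.3061]
[239  51  32  34 798] [254.5113  67.4699] mean [0.5915 0.1044 0.1845] min [0.5826 0.0956 0.1816] max [0.6004 0.1133 0.187 ]
[248 183  18  29 415] [256.8843 197.1494] mean [0.5918 0.0233 0.1761] min [0.5858 0.0157 0.1552] max [0.5977 0.0272 0.1846]
```

View pics/w1.png

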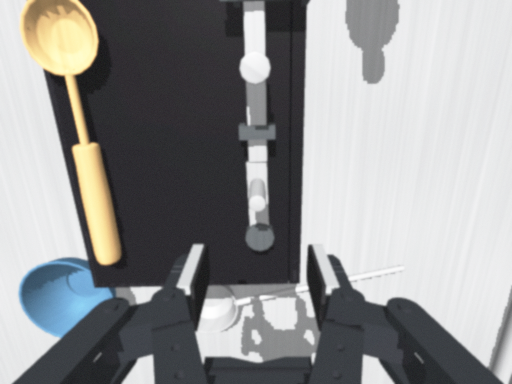

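The wrist view shows the peg at about (257,200) and the knob at (255,67), on the fingers' centre line. The way down is clear.

```bash
python3 -m crank '[[[1.15,0,2.0],[0,0,0]],[[0,0,2.2],[0,0,0]],[[0,0,2.2],[0,0,0]],[[0,0,1.9],[0,0,0]],[[0,0,0],[0,0,0]]]'; python3 -m crank '[[[0,0,0],[0,0,0]],[[0,0,0],[0,0,0]],[[0,0,0],[0,0,0]],[[0,0,0],[0,0,0]],[[0,0,0],[0,0,0]]]' 0.5 25
```

```text
clock: 2.75
tcp_pos: [0.5905, 0.0181, 0.1455]
orientation: [-2.239, -2.2, 0.008]
contact_force: [-0.3, -0.1, -0.0]
grip_width: 0.05
gripper_force: 0.0
clock: 3.25
tcp_pos: [0.5928, 0.0206, 0.1495]
orientation: [2.236, 2.204, 0.001]
contact_force: [-3.0, -1.4, 6.0]
grip_width: 0.0112
gripper_force: 25.7
```

```bash
python3 -m crank '[[[-0.03,-0.54,0],[0,0,-0.12]],[[-0.03,-0.54,0],[0,0,-0.12]],[[-0.03,-0.54,0],[0,0,-0.12]],[[-0.03,-0.54,0],[0,0,-0.12]],[[-0.03,-0.54,0],[0,0,-0.12]]]'
```

```text
clock: 3.75
tcp_pos: [0.5679, 0.013, 0.1495]
orientation: [1.478, 2.769, 0.002]
contact_force: [1.2, -2.2, 4.2]
grip_width: 0.0109
gripper_force: 25.5
```

```bash
python3 -m crank '[[[-0.03,-0.54,0],[0,0,-0.12]],[[-0.03,-0.54,0],[0,0,-0.12]],[[-0.03,-0.54,0],[0,0,-0.12]],[[-0.03,-0.54,0],[0,0,-0.12]],[[-0.03,-0.54,0],[0,0,-0.12]]]';python3 -m crank '[[[-0.03,-0.54,0],[0,0,-0.12]],[[-0.03,-0.54,0],[0,0,-0.12]],[[-0.03,-0.5,0],[0,0,-0.11]],[[0,0,0],[0,0,0]],[[0,0,0],[0,0,0]]]'
```

```text
clock: 4.25
tcp_pos: [0.5511, -0.0077, 0.1495]
orientation: [0.594, 3.082, 0.0]
contact_force: [0.6, -1.8, 4.0]
grip_width: 0.0112
gripper_force: 25.5
clock: 4.75
tcp_pos: [0.5478, -0.024, 0.1495]
orientation: [0.057, 3.139, -0.003]
contact_force: [-0.3, -2.9, 6.3]
grip_width: 0.0113
gripper_force: 25.8
```

```bash
python3 -m crank '[[[-0.01,-0.3,0],[0,0,-0.06]],[[-0.01,-0.25,0],[0,0,-0.06]],[[0,-0.15,0],[0,0,0]],[[0,0,0],[0,0,0]],[[0,0,0],[0,0,0]]]'
```

```text
clock: 5.25
tcp_pos: [0.548, -0.0294, 0.1495]
orientation: [-0.133, 3.136, -0.0]
contact_force: [-0.7, -0.6, 6.1]
grip_width: 0.0111
gripper_force: 25.7
```

```bash
python3 -m crank '[[[0,0,0],[0,0,0]],[[0,0,0],[0,0,0]],[[0,0,0],[0,0,0]],[[0,0,0],[0,0,0]],[[0,0,-1],[0,0,0]]]' 5;python3 -m crank '[[[0,0,-2],[0,0,0]],[[0,0,-2],[0,0,0]],[[0,0,-2],[0,0,0]],[[0,0,-1.4],[0,0,0]],[[0,0,0],[0,0,0.14]]]'
python3 -m crank '[[[0,0,0],[0,0,0.14]],[[0,0,0],[0,0,0.14]],[[0,0,0],[0,0,0.14]],[[0,0,0],[0,0,0.14]],[[0,0,0],[0,0,0.14]]]'
python3 -m crank '[[[0,0,0],[0,0,0.14]],[[0,0,0],[0,0,0.14]],[[0,0,0],[0,0,0.14]],[[0,0,0],[0,0,0.14]],[[0,0,0],[0,0,0.14]]]'
python3 -m crank '[[[0,0,0],[0,0,0.11]],[[3.4,1.05,0],[0,0,0]],[[3.4,1.05,0],[0,0,0]],[[3.3,1.05,0],[0,0,0]],[[0,0,0],[0,0,0]]]'
python3 - <<'E'
from h import *
o=monitor.get_obs();print(o["clock"],o["tcp_pos"],Ro.from_rotvec(o["orientation"]).as_matrix())
p,d,X=cloud("wrist");cv2.imwrite("pics/w2.png",p[...,::-1])
blobs(X,d,.182,.20,(.5,.75,-.25,.25))
o=monitor.get_obs();print(o["tcp_pos"])
E
```

```text
clock: 5.75
tcp_pos: [0.5458, -0.0296, 0.1575]
orientation: [0.134, -3.136, -0.001]
contact_force: [-0.3, -0.2, -0.8]
grip_width: 0.0505
gripper_force: 0.0
clock: 6.25
tcp_pos: [0.548, -0.0292, 0.2348]
orientation: [0.089, 3.137, 0.0]
contact_force: [0.2, -0.3, -0.8]
grip_width: 0.0503
gripper_force: 0.0
clock: 6.75
tcp_pos: [0.5467, -0.0294, 0.2326]
orientation: [1.166, 2.917, 0.0]
contact_force: [1.0, 0.0, -0.2]
grip_width: 0.0501
gripper_force: 0.0
clock: 7.25
tcp_pos: [0.5467, -0.0293, 0.2326]
orientation: [-2.095, -2.341, -0.0]
contact_force: [0.3, -1.3, 0.2]
grip_width: 0.0502
gripper_force: 0.0
clock: 7.75
tcp_pos: [0.578, 0.0782, 0.2331]
orientation: [-2.205, -2.235, -0.006]
contact_force: [-0.5, 0.1, 0.4]
grip_width: 0.0502
gripper_force: 0.0
7.75 [0.578  0.0782 0.2331] [[-0.0136  0.9999  0.0011]
 [ 0.9999  0.0136  0.0041]
 [ 0.0041  0.0012 -1.    ]]
[265 168  28  27 558] [278.6631 181.1541] mean [0.5914 0.1051 0.1844] min [0.5826 0.0964 0.1821] max [0.6002 0.1135 0.1866]
[212 336  14  11  95] [218.1053 341.3579] mean [ 0.5485 -0.028   0.1826] min [ 0.5435 -0.0332  0.182 ] max [ 0.5538 -0.0231  0.1837]
[0.5777 0.075  0.2327]
```

View pics/w2.png

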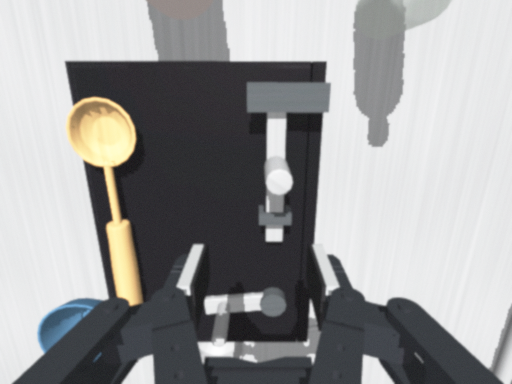

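Keeper stands about a quarter turn aside (peg near (218,341)). The knob is at (279,181).

```bash
python3 -m crank '[[[3.0,1.35,0],[0,0,0]],[[0,0,2.5],[0,0,0]],[[0,0,2.5],[0,0,0]],[[0,0,2.0],[0,0,0]],[[0,0,1.5],[0,0,0]]]'; python3 -m crank '[[[0,0,0],[0,0,0]],[[0,0,0],[0,0,0]],[[0,0,0],[0,0,0]],[[0,0,0],[0,0,0]],[[0,0,0],[0,0,0]]]' 1 40
python3 -m crank '[[[0,0,0],[0,0,0]]]'
```

```text
clock: 8.3
tcp_pos: [0.5904, 0.1002, 0.1459]
orientation: [-2.216, -2.226, 0.003]
contact_force: [-0.5, -0.4, 0.2]
grip_width: 0.05
gripper_force: 0.0
clock: 8.8
tcp_pos: [0.5916, 0.1015, 0.1482]
orientation: [2.214, 2.227, 0.001]
contact_force: [0.3, -1.1, 2.2]
grip_width: 0.0168
gripper_force: 39.5
clock: 8.9
tcp_pos: [0.5917, 0.1016, 0.1482]
orientation: [2.214, 2.227, 0.001]
contact_force: [-0.5, -0.7, 3.9]
grip_width: 0.0171
gripper_force: 39.7
```

```bash
python3 -m crank '[[[-0.6,0,0],[0,0,0]],[[-0.6,0,0],[0,0,0]],[[-0.6,0,0],[0,0,0]],[[-0.6,0,0],[0,0,0]],[[-0.4,0,0],[0,0,0]]]'; python3 -m crank '[[[-0.3,0,0],[0,0,0]],[[-0.15,0,0],[0,0,0]],[[0,0,0],[0,0,0]]]'
```

```text
clock: 9.4
tcp_pos: [0.592, 0.0736, 0.1482]
orientation: [2.214, 2.227, 0.003]
contact_force: [0.5, 2.9, 6.1]
grip_width: 0.0169
gripper_force: 40.2
clock: 9.7
tcp_pos: [0.592, 0.0728, 0.1482]
orientation: [-2.211, -2.229, -0.009]
contact_force: [1.4, 9.1, 2.1]
grip_width: 0.0172
gripper_force: 39.8
```

```bash
python3 -m crank '[[[0.1,0,0],[0,0,0]],[[0,0,0],[0,0,0]],[[0,0,0],[0,0,0]],[[0,0,0],[0,0,0]],[[0,0,-1],[0,0,0]]]' 5; python3 -m crank '[[[0,0,-2],[0,0,0]],[[0,0,-2.5],[0,0,0]],[[0,0,-3],[0,0,0]],[[0,0,-3],[0,0,0]],[[0,0,-3],[0,0,0]]]'
python3 -m crank '[[[0,-3,0],[0,0,0]],[[0,-3,0],[0,0,0]],[[0,-3,0],[0,0,0]],[[0,0,0],[0,0,0]],[[0,0,0],[0,0,0]]]'
python3 -m crank '[[[0,0,0],[0,0,0]],[[0,0,0],[0,0,0]],[[0,0,0],[0,0,0]],[[0,0,0],[0,0,0]],[[0,0,0],[0,0,0]]]'
python3 - <<'E'
from h import *
p,d,X=cloud("wrist");blobs(X,d,.182,.20,(.5,.75,-.25,.25))
q,_,_=cloud("scene")
cv2.imwrite("pics/e.png",cv2.resize(np.vstack([p,q])[...,::-1],None,fx=.78,fy=.78))
E
```

```text
clock: 10.2
tcp_pos: [0.5901, 0.0694, 0.1562]
orientation: [-2.214, -2.226, 0.004]
contact_force: [0.6, 0.0, -0.2]
grip_width: 0.05
gripper_force: 0.0
clock: 10.7
tcp_pos: [0.591, 0.0702, 0.2944]
orientation: [2.214, 2.228, 0.0]
contact_force: [0.6, 0.6, -0.1]
grip_width: 0.0494
gripper_force: 0.0
clock: 11.2
tcp_pos: [0.5013, 0.0695, 0.2933]
orientation: [2.214, 2.227, 0.001]
contact_force: [-0.0, -0.6, 1.2]
grip_width: 0.0504
gripper_force: 0.0
clock: 11.7
tcp_pos: [0.5013, 0.0698, 0.2921]
orientation: [-2.214, -2.228, 0.0]
contact_force: [-0.4, -0.5, 0.5]
grip_width: 0.0501
gripper_force: 0.0
[353 174  22  20 328] [363.8384 183.7409] mean [0.5912 0.0766 0.1844] min [0.5828 0.068  0.1821] max [0.6001 0.0848 0.1859]
[301 282   8  10  46] [304.3478 287.    ] mean [ 0.547  -0.0284  0.1826] min [ 0.5437 -0.0333  0.1821] max [ 0.5508 -0.0226  0.1837]
```

View pics/e.png

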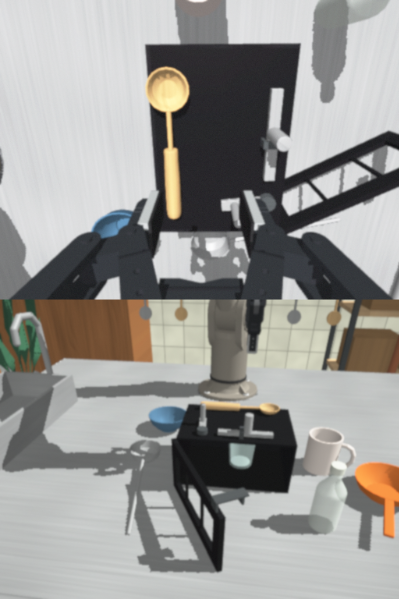

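The door hangs open and the keeper is aside. The bolt measures about 28.5 mm drawn, so I'll grip it again and pull firmly to the stop.

```bash
python3 -m crank '[[[0.4,4.5,0],[0,0,0]],[[0.3,4.5,0],[0,0,0]],[[0,0,3],[0,0,0]],[[0,0,3],[0,0,0]],[[0,0,3],[0,0,0]]]'; python3 -m crank '[[[0,0,2.5],[0,0,0]],[[0,0,2],[0,0,0]],[[0,0,0.9],[0,0,0]],[[0,0,0],[0,0,0]]]'; python3 -m crank '[[[0,0,0],[0,0,0]],[[0,0,0],[0,0,0]],[[0,0,0],[0,0,0]],[[0,0,0],[0,0,0]],[[0,0,0],[0,0,0]]]' 1 60
python3 -m crank '[[[-0.2,0,0],[0,0,0]],[[-0.2,0,0],[0,0,0]],[[0,0,0],[0,0,0]]]'
python3 -m crank '[[[-0.2,0,0],[0,0,0]],[[0,0,0],[0,0,0]],[[0,0,0],[0,0,0]]]'
```

```text
clock: 12.3
tcp_pos: [0.5915, 0.0774, 0.2011]
orientation: [-2.215, -2.228, -0.0]
contact_force: [0.2, -0.8, -0.8]
grip_width: 0.0499
gripper_force: 0.0
clock: 12.7
tcp_pos: [0.5905, 0.0771, 0.1472]
orientation: [-2.214, -2.227, 0.003]
contact_force: [-0.8, -0.7, -0.2]
grip_width: 0.05
gripper_force: 0.0
clock: 13.2
tcp_pos: [0.592, 0.0776, 0.1498]
orientation: [2.214, 2.227, 0.003]
contact_force: [-0.9, -1.1, 5.7]
grip_width: 0.0165
gripper_force: 58.5
clock: 13.5
tcp_pos: [0.592, 0.0774, 0.1498]
orientation: [-2.211, -2.23, -0.009]
contact_force: [0.6, 7.8, 4.6]
grip_width: 0.0165
gripper_force: 58.4
clock: 13.8
tcp_pos: [0.592, 0.0773, 0.1498]
orientation: [-2.208, -2.231, -0.012]
contact_force: [1.4, 12.1, 2.2]
grip_width: 0.0167
gripper_force: 58.4
```

It is at the stop: 12 N produces no further motion. I'll release it and retreat.

```bash
python3 -m crank '[[[0.3,0,0],[0,0,0]],[[0.3,0,0],[0,0,0]],[[0,0,0],[0,0,0]]]' 
python3 -m crank '[[[0,0,0],[0,0,0]],[[0,0,0],[0,0,0]],[[0,0,0],[0,0,0]],[[0,0,0],[0,0,0]],[[0,0,-1],[0,0,0]]]' 5; python3 -m crank '[[[0,0,-2],[0,0,0]],[[0,0,-2.5],[0,0,0]],[[0,0,-3],[0,0,0]],[[0,0,-3],[0,0,0]],[[0,0,-3],[0,0,0]]]'
python3 -m crank '[[[0,-3,0],[0,0,0]],[[0,-3,0],[0,0,0]],[[0,-3,0],[0,0,0]],[[0,0,0],[0,0,0]],[[0,0,0],[0,0,0]]]'
python3 - <<'E'
from h import *
p,d,X=cloud("wrist");blobs(X,d,.182,.20,(.5,.75,-.25,.25))
q,_,_=cloud("scene")
cv2.imwrite("pics/e2.png",cv2.resize(np.vstack([p,q])[...,::-1],None,fx=.78,fy=.78))
E
```

```text
clock: 14.1
tcp_pos: [0.592, 0.0779, 0.1498]
orientation: [2.213, 2.228, 0.003]
contact_force: [-1.5, 1.0, 8.3]
grip_width: 0.0165
gripper_force: 59.1
clock: 14.6
tcp_pos: [0.5901, 0.0769, 0.1573]
orientation: [-2.214, -2.227, 0.004]
contact_force: [-0.4, 0.1, -0.0]
grip_width: 0.0497
gripper_force: 0.0
clock: 15.1
tcp_pos: [0.591, 0.0774, 0.2953]
orientation: [2.214, 2.228, 0.001]
contact_force: [0.1, -1.1, -1.3]
grip_width: 0.0501
gripper_force: 0.0
clock: 15.6
tcp_pos: [0.5013, 0.0767, 0.2943]
orientation: [2.213, 2.227, 0.001]
contact_force: [-0.4, -0.9, -0.4]
grip_width: 0.0501
gripper_force: 0.0
[352 180  21  20 316] [361.9842 189.9652] mean [0.5913 0.077  0.1844] min [0.5832 0.0684 0.182 ] max [0.6002 0.0853 0.1866]
[300 286   9  10  55] [303.6364 291.0364] mean [ 0.5471 -0.0278  0.1828] min [ 0.5436 -0.0329  0.1821] max [ 0.551  -0.0221  0.1849]
```

View pics/e2.png

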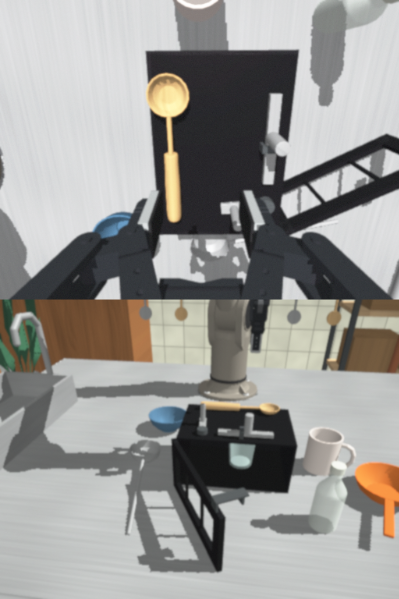

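The door stays open, the keeper is aside, the bolt is at its stop, and the gripper is clear above the box.

```bash
python3 -c "
from bench import r
print(r.hand_in())"
```

```text
the job is handed in; nothing more can be done
None
```

The keeper was swung aside to its stop, then the bolt drawn back to its stop; the door sprang open and hangs open, with the gripper clear of everything. I handed the job in at about 16 s of the 48 s, and no verdict was returned.

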